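# Load a driver card into the empty bay of a card rack

### The job

Slide the blue loading shuttle, with the orange-fronted card standing in it, sideways until it is lined up with the rack's one empty bay (the one with the green tile). Then push the card edgewise out of the shuttle into that bay's guides until it is fully home, its orange strip flush with the white strips of the two cards beside it, and take the hand away. Leave the two other cards and everything else on the bench where they are.

Things in the scene. Friction and masses are not known exactly. Their poses are not given: they have to be found in the camera images.
- rack: Fixed card rack, yellow sides (top at 112 mm), open above, base plate 8 mm thick. Origin: on the table, middle of the mouth; x points into the rack, y along the bays, z up. Bays at y = -60, 0, +60 mm: 6 mm wide upright channels between black guides, from the floor (19 mm over the table) to 111 mm, flaring to 16 mm at the mouth (x 0 to 12 mm). The grey backplane stops cards at x = 116 mm.
- shuttle_slot (a point): Blue shuttle, sliding along rack y only (2 N friction, stays put, no detent; starts at the -y end): point on its floor under the card's origin, 20 mm over the table, rack x = -80 mm. Axes as the rack's. Slot 5.5 mm wide, between cheeks 5 mm thick and 30 high (top 50 mm over the table), x = -60 to +66 mm of this point, open to rack and above, a stop behind the card.
- shuttle_handle (a point): Centre of the top of the shuttle's black upright handle: a post 14 mm wide (rack y) by 24 mm (rack x), 80 mm high, top 100 mm over the table, 60 mm to the -y side of the slot. Can be pinched across the 14 mm from above, or pushed. Axes as the rack's.
- card: Loose green card, 0.11 to 0.23 kg, on edge in the shuttle. Board 120 mm long (x), 4 thick (y), 92 high (z); origin at the centre of its underside, x towards the rack. Orange strip 28 mm wide (y), 6 thick across its rear edge, rear face at x = -66 mm, from z = 36 to 92 mm: the face to push, clear above the cheeks. Its top is 112 mm over the table.
- seat: Marks the empty bay: green tile on top of the backplane, green line on the bay's floor (no obstacles). Origin: where the card's origin lies when fully home (rack x = 56 mm, 19 mm over the table, bay's centre line); axes as the rack's. Then the board touches the backplane and the strip's rear face is 10 mm in front of the mouth.
- module_a: Loose blue card with a white strip, same size as the card, already home in another bay; stays there.
- module_b: As module_a, in the remaining bay.
- screwdriver: Bystander screwdriver lying on the bench.
- oil_can: Bystander can, 56 mm across, 110 mm high.
- parts_bin: Bystander red open bin, 130 x 100 x 50 mm.
- bracket_0: Bystander dark steel angle bracket, 60 x 50 mm, 76 mm high.
- bracket_1: Another such bracket.
- tape_reel: Bystander cardboard reel lying flat, 90 mm across, 22 mm high.
Mind the look-alikes: they are no part of the job. Of the things like the card, leave any that is purple; of the rest the smaller one is meant.

How it is judged:
By the outcome, as a careful person would: the job done as asked, in the order asked, and still so for the second after the job is handed in, with the robot touching nothing.
It also fails if it takes over 56 s, if anything falls off the work surface, if the arm or the gripper's body presses on something with over 40 N, if the wrist force passes 120 N, or if a joint passes its speed limit or range.

### The arm

A 6-joint arm with a two-finger parallel gripper is mounted at the origin on the work surface. World frame = base frame: x ahead of the robot, y to its left, z up, the work surface at z = 0. Lengths are in mm, angles in rad, forces in N, time in s.
With the tool pointing down it reaches from about 375 to 975 mm from the base axis. Payload 3.8 kg.
Tool frame: the origin (TCP) lies midway between the tips of the shut fingers; the grasp point (between the pads) lies 19 mm behind it (env.grip_point_offset is the distance from the TCP to the grasp point, in mm); z points along the fingers, y is the direction in which the jaws open and shut (so a half turn about z gives the same grasp; the last joint's range is limited). The gripper opens to 85 mm and grips with 20 to 120 N. Pads are 22 mm wide; open, the fingers measure 114 mm over their backs; the gripper's body (76 mm by 85 mm) begins 54 mm behind the grasp point. The pads swing forward as they close: fully open they stand 13 mm farther back than shut.
Start: joints at [1.251, 0.264, 1.604, -0, 1.274, -0.037], TCP at [188.353, 648.183, 231.28] pointing down, gripper open.
Joint ranges: [-2.63, 2.63], [-0.94, 2.18], [0.31, 2.57], [-1.31, 4.45], [0, 2.66], [-2.55, 2.55]. Speed limits (rad/s): [2.57, 2.57, 3.14, 3.14, 3.14, 3.14].

### API

Orientations are given as a unit quaternion [w, x, y, z].
In Python, from bench import env gives the robot as it stands.
- The arm moves only by the tool send_rows, never from a script. Its argument "increments" is a list of rows, each an object with "slide": the shift along the tool's x, y, z in cm, a list of three; "twist": the turn, a rotation vector about the tool's x, y, z in rad, a list of three. A call has 1 to 12 rows; each row shifts and turns the commanded pose from where the row before left it, along the tool's axes as they then stand; what a row does not reach is not made up. A row lasts 1/10 s, in which the tool goes at most 50 mm and 8.59 degrees, less where a joint would pass 70% of its speed; a pose out of reach is approached as far as the arm can. A call is refused whole if a number of a shift passes 5 or a number of a turn 0.15, either way. A call with a gripper value outside its range is refused whole. "hand" is the finger opening in cm, from 0 to 8.54, set as the call begins (left out, the last holds). The fingers move at their own pace and stop on an object; the grip force is fixed at half the most. Time passes only in rows, so rows that do not move let the fingers close. It gives the time, the measured TCP pose, the force and the opening at its end, in the units of the state.
- env.get_obs(): the state, without advancing time (a new reading comes with each control period).
- env.snapshot(name): name is "side" or "top" or "wrist"; returns the picture (400x640x3 uint8, red, green, blue); there is no depth.
- env.camera_model(name): a dict with "fov_y" (degrees; the focal length in pixels is half the picture's height over the tangent of half this angle, whatever the lens; pixels are square), "cx", "cy" (the principal point, pixels), "origin" and "rotation" of the camera in the world. Camera axes: x right, y down, z forward; pixel columns grow to the right and rows downward; lengths in mm; the calibration is good to about 2 mm. A picture is of the moment at which its call begins: read the wrist's pose just before it. camera_model takes no time and is no camera call; for the wrist camera it gives the pose at the moment of the call.
- env.job_done(): hands the job in, once; it reports no verdict.
Trained networks look in the newest picture that a camera, given by its name, has taken for a name from the list of things; names that differ only in an ending like _2 or _b are one class to them, and where a whole thing is asked for, a point or a joint stands for the part that bears it (a point fixed in the world has none). Each returns a list of dicts, best first, with "confidence" (0 to 1); they miss things now and then, are a little off and sometimes report something else, mostly with a low value. They report only what shows in the picture. A call takes as long as a camera call. They do not tell look-alikes from the thing itself.
- env.look_for(camera, thing): "centre" ([x, y, z] in mm, in the coordinates of the camera as it stood for that picture, good to about 4 mm: the middle of the surface that is visible of it).
- env.masks_of(camera, thing): "pixels" (400x640 bool, what is visible of it).
The state is a dict: "t": time; "joint_positions": joint angles; "qvel": joint speeds; "effort": joint torques, N m; "position": TCP position; "ee_rot": TCP orientation; "contact_force": force on the tool from outside, world axes, zero at the start; "wrist_torque": the same for the moment, N m; "gripper_width": finger opening in mm.
Only numpy, scipy, OpenCV 4.12 (cv2) and the standard library are available. Lean on these libraries where they do the work, as an engineer would, in place of code of your own. Each camera call takes 0.05 s, during which the arm holds its last target. There are 200 camera calls.

## Working session

There is one attempt and no reset: what is moved stays moved. The work goes in short steps, Python scripts to look and compute and a tool call to move; the robot and the scene stay as the last step left them, time stands still between calls to the robot, and variables do not carry over. Pictures are saved under pics/ and viewed, about 8 in all and at most 12, crops included, and the job is handed in when it is done.

Besides the shell and the picture viewer there is one more tool, called after "Emit:" as name(argument=value, ...) on one line, values as JSON. send_rows: Moves the arm, as the interface text tells. Its arguments: {"type":"object","properties":{"increments":{"type":"array","items":{"type":"object","properties":{"slide":{"type":"array","items":{"type":"number"}},"twist":{"type":"array","items":{"type":"number"}}}}},"hand":{"type":"number"}},"required":["increments"]}

```bash
mkdir -p pics; ls
cat > h.py <<'E'
from bench import env
import numpy as np, cv2
def snap(n,f=None):
    im=env.snapshot(n)
    if f: cv2.imwrite('pics/'+f,im[:,:,::-1])
    return im,env.camera_model(n)
def K(m):
    f=200/np.tan(np.radians(m['fov_y'])/2); return f
def w2p(m,p):
    c=np.array(m['rotation']).T@(np.array(p,float)-m['origin']); f=K(m)
    return np.array([m['cx']+f*c[0]/c[2],m['cy']+f*c[1]/c[2]])
def p2w(m,u,v,z):
    d=np.array(m['rotation'])@np.array([(u-m['cx'])/K(m),(v-m['cy'])/K(m),1]); o=np.array(m['origin'])
    return o+d*(z-o[2])/d[2]
def c2w(m,c): return np.array(m['rotation'])@np.array(c)+m['origin']
E
python3 - <<'E'
from h import *
np.set_printoptions(precision=1,suppress=True)
for n in ['top','side']:
    im,m=snap(n,n+'0.png'); print(n,m)
    for t in ['rack','shuttle_slot','shuttle_handle','card','seat','module_a','parts_bin','oil_can','bracket_0','tape_reel','screwdriver']:
        for d in env.look_for(n,t)[:4]:
            if d['confidence']>.3: w=c2w(m,d['centre']);print(t,round(d['confidence'],2),w,w2p(m,w))
print(env.get_obs())
E
```

```text
pics
top {'fov_y': 55.77556483426441, 'cx': 318.89696287128356, 'cy': 194.86898602931325, 'origin': array([ 432.5,   -4.8, 1076.1]), 'rotation': array([ 0. , -0.7,  0.7, -0. ])}Traceback (most recent call last):
  File "<stdin>", line 7, in <module>
  File "h.py", line 15, in c2w
    def c2w(m,c): return np.array(m['rotation'])@np.array(c)+m['origin']
                         ~~~~~~~~~~~~~~~~~~~~~~~^~~~~~~~~~~~
ValueError: matmul: Input operand 1 has a mismatch in its core dimension 0, with gufunc signature (n?,k),(k,m?)->(n?,m?) (size 3 is different from 4)
```

```bash
sed -i "s/^def snap/from scipy.spatial.transform import Rotation\ndef Rq(q): return Rotation.from_quat(np.array(q)[[1,2,3,0]]).as_matrix()\ndef snap/; s/np.array(m\['rotation'\])/Rq(m['rotation'])/g" h.py
python3 - <<'E'
from h import *
np.set_printoptions(precision=1,suppress=True)
for n in ['top','side']:
    im,m=snap(n,n+'0.png'); print(n,m['fov_y'],m['origin'],Rq(m['rotation']))
    for t in ['rack','shuttle_slot','shuttle_handle','card','seat','module_a','parts_bin','oil_can','bracket_0','tape_reel','screwdriver']:
        for d in env.look_for(n,t)[:4]:
            if d['confidence']>.3: w=c2w(m,d['centre']);print(t,round(d['confidence'],2),w,w2p(m,w))
print(env.get_obs())
E
```

```text
top 55.77556483426441 [ 432.5   -4.8 1076.1] [[-0.  -1.   0.1]
 [-1.   0.  -0. ]
 [ 0.  -0.1 -1. ]]
rack 0.59 [631.9 113.6   7.1] [275.  160.4]
shuttle_slot 0.6 [547.5  -0.7  20.2] [314.9 189.2]
shuttle_handle 0.76 [540.1  -2.6  18.1] [315.6 191.9]
card 0.88 [291.7 170.4 103.5] [247.  286.4]
card 0.64 [ 588.4 -213.6  115.3] [397.5 169.3]
card 0.64 [701.2 173.6  95.9] [248.9 128.4]
card 0.48 [527.6   7.7 113.4] [311.5 193. ]
seat 0.48 [760.2 110.7 123. ] [271.7 103.3]
module_a 0.76 [677.6  54.4 105.5] [293.7 136.2]
module_a 0.62 [701.4 171.6  97.7] [249.5 128.1]
parts_bin 0.68 [457.8 400.7 107.9] [157.3 220.6]
parts_bin 0.6 [628.1 428.2   3. ] [165.3 162. ]
oil_can 0.92 [457.8 403.8 106.2] [156.4 220.6]
oil_can 0.36 [ 314.  -443.4   19.4] [475.2 273.1]
bracket_0 0.97 [ 540.2 -435.4    5.2] [467.1 192.2]
bracket_0 0.87 [ 656.3 -420.1    5.4] [460.4 152.1]
tape_reel 0.6 [363.4 383.2  22.5] [175.4 255.7]
screwdriver 0.91 [ 314.7 -443.5   19.5] [475.3 272.9]
side 52.00657668467563 [ 219.1 -774.2  909.2] [[ 0.9 -0.2  0.2]
 [-0.3 -0.7  0.7]
 [ 0.  -0.7 -0.7]]
rack 0.61 [637.9  50.1   9.2] [
[... 384 characters left out ...]
5.1 158.9]
parts_bin 0.9 [633.3 433.9  25.6] [307.8 131.8]
oil_can 0.89 [444.4 396.7  74.9] [259.9 135.2]
bracket_0 0.69 [ 625.5 -425.6   20.1] [422.  337.9]
bracket_0 0.63 [ 546.4 -442.7    9.2] [394.1 357.4]
tape_reel 0.67 [359.8 369.3  20.1] [239.1 156.8]
screwdriver 0.65 [ 338.8 -406.6   20. ] [301.9 369.2]
{'t': 1.3, 'joint_positions': array([ 1.3,  0.3,  1.6, -0. ,  1.3, -0. ]), 'qvel': array([-0.,  0.,  0., -0., -0., -0.]), 'effort': array([ -0. , -51.5, -36.8,  -0. ,   0. ,  -0. ]), 'position': array([188.3, 648.2, 231.3]), 'ee_rot': array([ 0. ,  0.1,  1. , -0. ]), 'contact_force': array([ 0.3,  0. , -0.2]), 'wrist_torque': array([ 0.,  0., -0.]), 'gripper_width': 85.35467947462061}
```

View pics/top0.png

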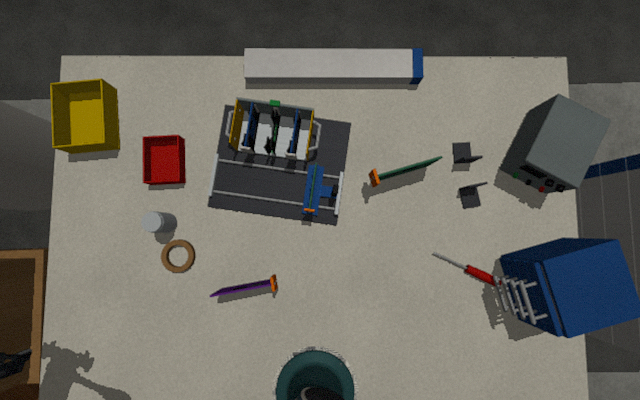

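View pics/side0.png

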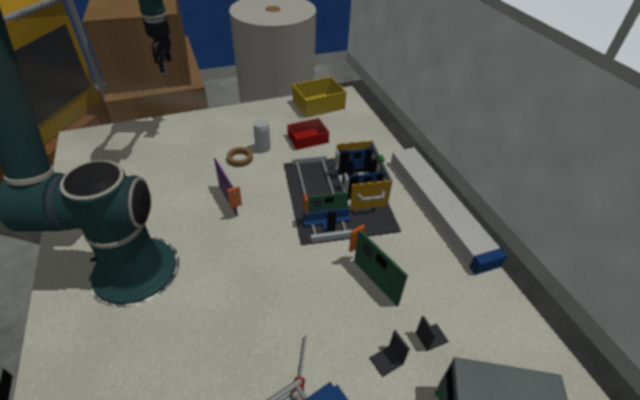

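Run:
```python
import cv2
im=cv2.imread('pics/top0.png')[85:235,200:360]
cv2.imwrite('pics/c1.png',cv2.resize(im,None,fx=5,fy=4*1.0,interpolation=cv2.INTER_CUBIC) if 0 else cv2.resize(im,None,fx=4,fy=4,interpolation=cv2.INTER_CUBIC))
```

```text
(no output)
```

View pics/c1.png

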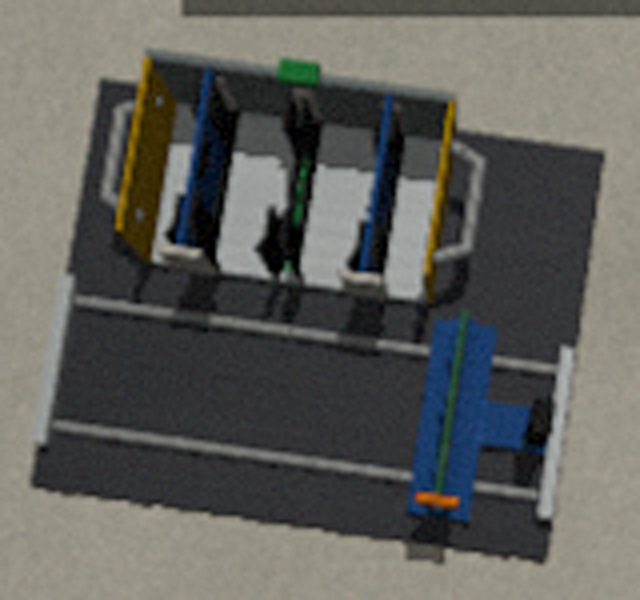

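The job's card is one of three look-alikes in the top picture. The purple one at (245,287) is excluded. The large green one at (405,170) stands free on the bench. The smaller green one, with its orange strip at (310,210), stands in the blue shuttle, so it is the one meant, and the crop confirms it. The empty bay is the middle one, with the green tile at (275,103).

```bash
cat >> h.py <<'E'
def plan(tgt,Rt=None):
    o=env.get_obs(); R=Rq(o['ee_rot']); d=np.array(tgt)-o['position']
    print('tool slide cm',R.T@d/10)
    if Rt is not None: print('twist',Rotation.from_matrix(R.T@Rt).as_rotvec())
def down(yaw): # tool z down, tool y axis along rack y (yaw), x = 
    c,s=np.cos(yaw),np.sin(yaw); y=np.array([-s,c,0]); z=np.array([0,0,-1.]); x=np.cross(y,z); return np.c_[x,y,z]
E
python3 - <<'E'
from h import *
np.set_printoptions(precision=3,suppress=True)
m=env.camera_model('top')
P=lambda u,v,z:p2w(m,200+(u-1.5)/4,85+(v-1.5)/4,z)
a=P(183,253,111);b=P(362,278,111);print('strips',a,b, np.linalg.norm(a-b))
L=[P(147,55,112),P(118,232,112)];Rr=[P(455,100,112),P(430,300,112)]
t=P(463,312,112);s=P(437,500,112); print('card',t,s)
for p,q in (L,Rr,(t,s)): d=p-q;print(np.arctan2(d[1],d[0]),np.linalg.norm(d))
d=a-b;print('y',np.arctan2(-d[0],d[1]))
print('handle',P(540,425,100),'tile',P(299,70,118))
o=env.get_obs();print(Rq(o['ee_rot']),o['position'])
E
```

```text
strips [645.467 179.043 111.   ] [629.008  63.026 111.   ] 117.17865632106654
card [606.517  -2.351 112.   ] [485.061  14.321 112.   ]
-0.13925879996344512 119.17911244552498
-0.12138103747699351 133.5764095694563
-0.13641118044198022 122.59488519652871
y -0.1409275663131927
handle [534.372 -52.268 100.   ] tile [764.99  104.294 118.   ]
[[-0.96   0.279  0.   ]
 [ 0.279  0.96  -0.   ]
 [-0.    -0.    -1.   ]] [188.336 648.179 231.288]
```

Emit:
send_rows(hand=4.5, increments=[{"slide":[-2.96,-3.2,0]},{"slide":[-2.96,-3.2,0]},{"slide":[-2.96,-3.2,0]},{"slide":[-2.96,-3.2,0]},{"slide":[-2.96,-3.2,0]},{"slide":[-2.96,-3.2,0]},{"slide":[-2.96,-3.2,0]},{"slide":[-2.96,-3.2,0]},{"slide":[-2.96,-3.2,0]}])

```text
schema error: expected keys slide, twist
```

Emit:
send_rows(increments=[{"slide":[-2.96,-3.2,0]},{"slide":[-2.96,-3.2,0]},{"slide":[-2.96,-3.2,0]},{"slide":[-2.96,-3.2,0]},{"slide":[-2.96,-3.2,0]},{"slide":[-2.96,-3.2,0]},{"slide":[-2.96,-3.2,0]},{"slide":[-2.96,-3.2,0]},{"slide":[-2.96,-3.2,0]},{"twist":[0,0,-0.1]},{"twist":[0,0,-0.045]},{"slide":[0,0,0]}])

```text
schema error: expected keys slide, twist
```

Run:
```python
from h import *
np.set_printoptions(precision=3,suppress=True)
o=env.get_obs();print(o['t'],o['position'],Rq(o['ee_rot']),o['joint_positions'],o['gripper_width'])
im,m=snap('wrist','w1.png');print(m['origin'],w2p(m,[540,-54,100]))
for t in ['shuttle_handle','card','shuttle_slot','seat','module_a']:
    for d in env.look_for('wrist',t)[:3]: w=c2w(m,d['centre']);print(t,round(d['confidence'],2),w,w2p(m,w))
```

```text
1.3 [188.336 648.179 231.288] [[-0.96   0.279  0.   ]
 [ 0.279  0.96  -0.   ]
 [-0.    -0.    -1.   ]] [ 1.251  0.264  1.604 -0.     1.274 -0.037] 85.35467947462061
[117.883 668.166 373.671] [-48.225 523.445]
card 0.75 [272.928 232.288  59.016] [ 44.014 325.827]
```

View pics/w1.png

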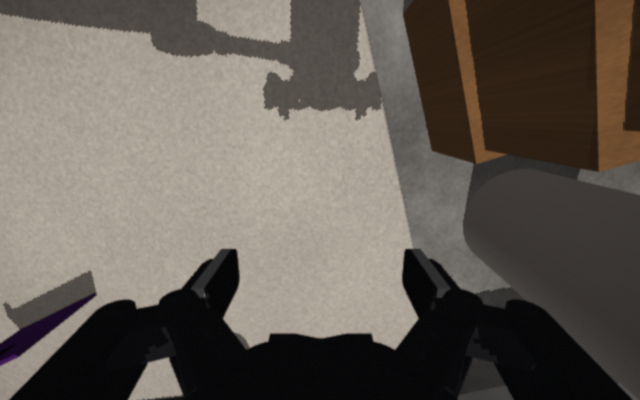

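Both calls were refused because each row needs both keys, so the arm hasn't moved. The wrist picture shows the start spot: fingers at (220,270) and (420,270). The camera sits on the tool's +x side, so I'll turn the tool half a turn to make it face the rack.

Emit:
send_rows(hand=4.5, increments=[{"slide":[-2.96,-3.2,0],"twist":[0,0,0]},{"slide":[-2.96,-3.2,0],"twist":[0,0,0]},{"slide":[-2.96,-3.2,0],"twist":[0,0,0]},{"slide":[-2.96,-3.2,0],"twist":[0,0,0]},{"slide":[-2.96,-3.2,0],"twist":[0,0,0]},{"slide":[-2.96,-3.2,0],"twist":[0,0,0]},{"slide":[-2.96,-3.2,0],"twist":[0,0,0]},{"slide":[-2.96,-3.2,0],"twist":[0,0,0]},{"slide":[-2.96,-3.2,0],"twist":[0,0,0]}])

```text
t: 2.5
position: [364.3, 295.7, 231.6]
ee_rot: [0.0, 0.141, 0.99, 0.0]
contact_force: [1.6, 0.2, 0.1]
gripper_width: 45.0
```

Emit:
send_rows(increments=[{"slide":[-2.96,-3.2,0],"twist":[0,0,0]},{"slide":[-2.96,-3.2,0],"twist":[0,0,0]},{"slide":[-2.96,-3.2,0],"twist":[0,0,0]},{"slide":[-2.96,-3.2,0],"twist":[0,0,0]},{"slide":[-2.96,-3.2,0],"twist":[0,0,0]},{"slide":[-2.96,-3.2,0],"twist":[0,0,0]},{"slide":[-2.96,-3.2,0],"twist":[0,0,0]},{"slide":[-2.96,-3.2,0],"twist":[0,0,0]},{"slide":[-2.96,-3.2,0],"twist":[0,0,0]}])

```text
t: 3.4
position: [539.9, -55.4, 231.6]
ee_rot: [0.0, 0.141, 0.99, 0.0]
contact_force: [-0.1, -0.3, 0.8]
gripper_width: 45.0
```

Emit:
send_rows(increments=[{"slide":[0,0,0],"twist":[0,0,0.14]},{"slide":[0,0,0],"twist":[0,0,0.14]},{"slide":[0,0,0],"twist":[0,0,0.14]},{"slide":[0,0,0],"twist":[0,0,0.14]},{"slide":[0,0,0],"twist":[0,0,0.14]},{"slide":[0,0,0],"twist":[0,0,0.14]},{"slide":[0,0,0],"twist":[0,0,0.14]},{"slide":[0,0,0],"twist":[0,0,0.14]},{"slide":[0,0,0],"twist":[0,0,0.14]},{"slide":[0,0,0],"twist":[0,0,0.14]},{"slide":[0,0,0],"twist":[0,0,0.14]}])

```text
t: 4.5
position: [539.3, -53.6, 231.4]
ee_rot: [0.0, 0.792, 0.61, 0.0]
contact_force: [0.1, 0.1, -0.5]
gripper_width: 44.9
```

Emit:
send_rows(increments=[{"slide":[0,0,0],"twist":[0,0,0.14]},{"slide":[0,0,0],"twist":[0,0,0.14]},{"slide":[0,0,0],"twist":[0,0,0.14]},{"slide":[0,0,0],"twist":[0,0,0.14]},{"slide":[0,0,0],"twist":[0,0,0.14]},{"slide":[0,0,0],"twist":[0,0,0.14]},{"slide":[0,0,0],"twist":[0,0,0.14]},{"slide":[0,0,0],"twist":[0,0,0.14]},{"slide":[0,0,0],"twist":[0,0,0.14]},{"slide":[0,0,0],"twist":[0,0,0.14]},{"slide":[0,0,0],"twist":[0,0,0.058]},{"slide":[0,0,0],"twist":[0,0,0]}])

```text
t: 5.7
position: [539.3, -53.6, 231.4]
ee_rot: [-0.0, 0.998, -0.07, 0.0]
contact_force: [0.0, 0.7, 0.5]
gripper_width: 44.9
```

Run:
```python
from h import *
np.set_printoptions(precision=3,suppress=True)
o=env.get_obs();print(o['t'],o['position'],Rq(o['ee_rot']),o['joint_positions'],o['gripper_width'])
im,m=snap('wrist','w2.png');print(m['origin'],w2p(m,[540,-54,100]))
for t in ['shuttle_handle','card','shuttle_slot','seat','module_a']:
    for d in env.look_for('wrist',t)[:3]: w=c2w(m,d['centre']);print(t,round(d['confidence'],2),w,w2p(m,w))
```

```text
5.7 [539.255 -53.592 231.359] [[ 0.99  -0.139  0.   ]
 [-0.139 -0.99   0.   ]
 [ 0.    -0.    -1.   ]] [-0.145  0.012  1.889  0.     1.241  1.565] 44.89183915631426
[610.787 -63.94  373.803] [320.251 191.401]
shuttle_handle 0.88 [550.27   -8.037  22.89 ] [283.462 173.189]
card 0.95 [546.904   3.727  96.485] [263.67  191.569]
card 0.78 [290.772 149.329  66.876] [201.733 374.171]
shuttle_slot 0.83 [549.72  -10.787  18.138] [286.101 172.616]
module_a 0.92 [684.62   53.365  89.737] [182.678  53.002]
module_a 0.88 [709.461 170.967  84.105] [55.118 44.269]
```

View pics/w2.png

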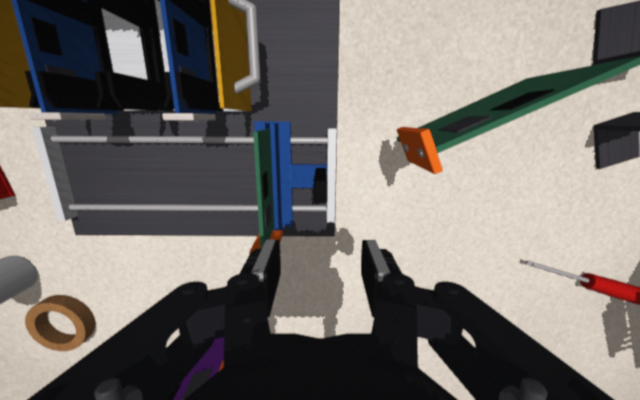

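The wrist picture shows the handle top at about (320,185), the shuttle and card at (265,180), and the white module strips at (75,117) and (178,117). The end bar at (332,180) lies low on the plate.

Run:
```python
from h import *
np.set_printoptions(precision=2,suppress=True)
m=env.camera_model('wrist')
for q in [(313.,186,100),(327.,186,100),(320,168,100),(320,203,100)]: print(p2w(m,*q))
im=cv2.imread('pics/w2.png'); 
print(im[186,304:345].tolist()); print(im[158:215:2,320].tolist())
plan(p2w(m,320,185.5,100)*[1,1,0]+[0,0,72])
```

```text
[546.57 -47.54 100.  ]
[544.62 -61.51 100.  ]
[563.71 -57.06 100.  ]
[527.85 -52.04 100.  ]
[[130, 70, 35], [131, 69, 35], [131, 70, 36], [131, 71, 35], [132, 71, 36], [132, 71, 36], [131, 70, 36], [129, 69, 35], [112, 58, 30], [69, 37, 20], [31, 20, 17], [20, 18, 18], [22, 20, 21], [22, 20, 21], [23, 21, 21], [22, 21, 21], [24, 22, 24], [21, 20, 20], [22, 21, 22], [22, 20, 21], [23, 22, 22], [26, 25, 25], [57, 55, 56], [137, 136, 136], [206, 205, 205], [221, 220, 221], [222, 221, 222], [222, 221, 222], [223, 221, 222], [220, 218, 219], [206, 205, 206], [183, 186, 191], [195, 206, 215], [202, 214, 224], [203, 215, 225], [203, 216, 226], [205, 218, 227], [205, 218, 227], [206, 219, 228], [205, 218, 227], [204, 216, 226]]
[[72, 68, 69], [73, 68, 70], [72, 66, 67], [92, 60, 47], [126, 66, 33], [45, 24, 14], [11, 10, 11], [12, 10, 12], [11, 10, 11], [10, 10, 9], [11, 11, 11], [14, 13, 13], [22, 20, 20], [23, 22, 22], [24, 22, 24], [23, 21, 22], [23, 22, 22], [23, 21, 22], [21, 19, 20], [21, 20, 20], [21, 19, 19], [20, 19, 19], [27, 24, 25], [72, 67, 69], [150, 149, 152], [197, 196, 200], [136, 135, 138], [73, 69, 71], [67, 61, 63]]
tool slide cm [ 0.69  0.   15.93]
```

Emit:
send_rows(hand=3.2, increments=[{"slide":[0,0,3],"twist":[0,0,0]},{"slide":[0,0,3],"twist":[0,0,0]},{"slide":[0,0,3],"twist":[0,0,0]},{"slide":[0,0,2],"twist":[0,0,0]},{"slide":[0,0,2],"twist":[0,0,0]},{"slide":[0,0,1],"twist":[0,0,0]},{"slide":[0,0,1],"twist":[0,0,0]},{"slide":[0,0,0.9],"twist":[0,0,0]},{"slide":[0,0,0],"twist":[0,0,0]}])

```text
t: 6.9
position: [538.7, -53.6, 71.4]
ee_rot: [-0.0, 0.998, -0.07, -0.001]
contact_force: [-0.1, 0.1, -0.9]
gripper_width: 32.1
```

Emit:
send_rows(hand=0.5, increments=[{"slide":[0,0,0],"twist":[0,0,0]},{"slide":[0,0,0],"twist":[0,0,0]},{"slide":[0,0,0],"twist":[0,0,0]},{"slide":[0,0,0],"twist":[0,0,0]},{"slide":[0,0,0],"twist":[0,0,0]},{"slide":[0,0,0],"twist":[0,0,0]}])

```text
t: 7.5
position: [539.9, -53.7, 73.1]
ee_rot: [0.0, 0.998, -0.07, 0.001]
contact_force: [-1.1, -0.1, 4.0]
gripper_width: 13.0
```

Run:
```python
from h import *
np.set_printoptions(precision=2,suppress=True)
o=env.get_obs();print(o['t'],o['position'],o['contact_force'],o['wrist_torque'],o['gripper_width'])
im,m=snap('wrist','w3.png');print(m['origin'])
```

```text
7.5 [539.86 -53.68  73.07] [-1.15 -0.12  3.95] [ 0.1   0.08 -0.2 ] 13.020053984453796
[611.21 -64.1  215.56]
```

View pics/w3.png

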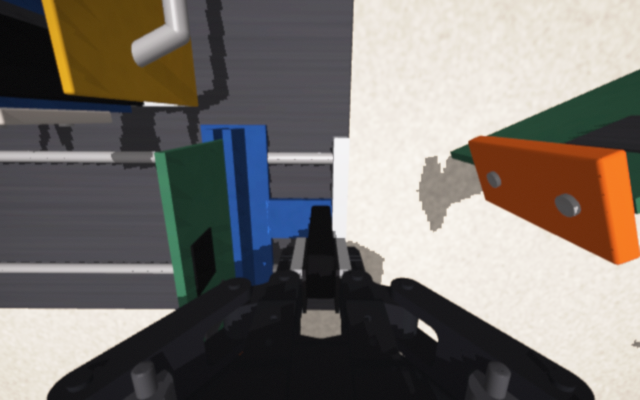

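Emit:
send_rows(increments=[{"slide":[0,-0.5,0],"twist":[0,0,0]},{"slide":[0,-1,0],"twist":[0,0,0]},{"slide":[0,-1,0],"twist":[0,0,0]},{"slide":[0,-1,0],"twist":[0,0,0]},{"slide":[0,-1,0],"twist":[0,0,0]},{"slide":[0,-1,0],"twist":[0,0,0]},{"slide":[0,-1,0],"twist":[0,0,0]},{"slide":[0,-1,0],"twist":[0,0,0]},{"slide":[0,-1,0],"twist":[0,0,0]},{"slide":[0,-1,0],"twist":[0,0,0]},{"slide":[0,-1,0],"twist":[0,0,0]},{"slide":[0,-0.5,0],"twist":[0,0,0]}])

```text
t: 8.75
position: [555.9, 55.9, 73.1]
ee_rot: [0.0, 0.998, -0.069, 0.001]
contact_force: [2.6, -2.1, 4.2]
gripper_width: 13.1
```

Emit:
send_rows(increments=[{"slide":[0,-0.5,0],"twist":[0,0,0]},{"slide":[0,-0.5,0],"twist":[0,0,0]},{"slide":[0,0,0],"twist":[0,0,0]},{"slide":[0,0,0],"twist":[0,0,0]}])

```text
t: 9.15
position: [557.3, 65.9, 73.0]
ee_rot: [-0.001, 0.998, -0.07, 0.001]
contact_force: [4.0, 0.5, 5.0]
gripper_width: 13.4
```

Run:
```python
from h import *
np.set_printoptions(precision=3,suppress=True)
o=env.get_obs();print(o['t'],o['position'],o['ee_rot'],o['contact_force'],o['wrist_torque'],o['gripper_width'])
im,m=snap('wrist','w4.png');print(m['origin'],m['fov_y'])
snap('top','top4.png')
```

```text
9.15 [557.329  65.921  73.046] [-0.001  0.998 -0.07   0.001] [3.955 0.48  5.019] [ 0.143 -0.44  -0.205] 13.39958477119631
[628.447  55.251 215.676] 71.29158771749505
```

View pics/w4.png

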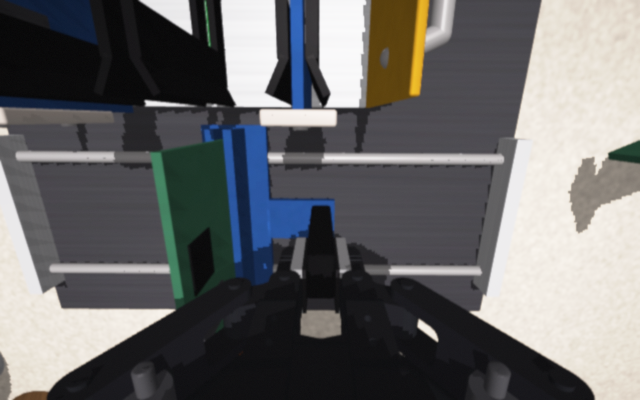

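The slide followed the arm. The card top runs from (156,155) to (178,300), the neighbouring module strip is centred at (298,117), and its board line is at u≈298. Now I'll measure the remaining offset numerically.

Run:
```python
from h import *
np.set_printoptions(precision=2,suppress=True)
m=env.camera_model('wrist'); print(m['cx'],m['cy'],Rq(m['rotation']))
im=cv2.imread('pics/w4.png')
for v in (165,200,240,280): print(v,[tuple(x) for x in im[v,148:184].tolist()][::1])
for v in (10,50,85): print(v,[tuple(x) for x in im[v,284:312].tolist()])
print([tuple(x) for x in im[117,254:264].tolist()],[tuple(x) for x in im[117,330:342].tolist()])
print([tuple(x) for x in im[104:130,300].tolist()])
```

```text
320.32305095038276 201.10885940610052 [[-0.14 -0.95 -0.28]
 [-0.99  0.13  0.04]
 [-0.    0.28 -0.96]]
165 [(40, 37, 38), (40, 37, 38), (42, 40, 39), (54, 62, 45), (76, 97, 56), (93, 123, 65), (98, 130, 69), (98, 130, 68), (98, 131, 68), (99, 131, 68), (98, 130, 67), (97, 130, 67), (98, 130, 68), (94, 126, 65), (81, 108, 56), (58, 78, 41), (42, 56, 30), (38, 49, 27), (38, 50, 28), (38, 50, 27), (38, 50, 28), (39, 51, 28), (40, 52, 28), (39, 51, 27), (41, 54, 30), (40, 53, 29), (42, 54, 30), (41, 54, 30), (41, 54, 29), (40, 53, 28), (42, 55, 30), (41, 54, 29), (41, 54, 29), (42, 54, 29), (42, 54, 29), (41, 53, 29)]
200 [(81, 76, 77), (80, 75, 77), (81, 76, 77), (81, 76, 77), (82, 76, 77), (82, 76, 78), (82, 76, 77), (82, 76, 78), (82, 78, 77), (85, 91, 75), (93, 114, 72), (98, 128, 69), (98, 131, 68), (99, 131, 69), (98, 131, 68), (99, 131, 68), (98, 131, 68), (98, 131, 68), (98, 130, 67), (90, 120, 63), (69, 92, 48), (46, 61, 32), (38, 50, 27), (37, 49, 26), (37, 49, 26), (38, 50, 27), (38, 50, 26), (39, 51, 27), (39, 51, 27), (40, 52, 29), (39, 52, 28), (40, 53, 29), (40, 53, 29), (4
[... 2396 characters left out ...]
6, 144), (194, 200, 211), (222, 228, 235), (231, 236, 241), (232, 237, 242)] [(238, 242, 246), (238, 242, 247), (238, 242, 247), (238, 241, 246), (234, 238, 243), (215, 221, 230), (167, 172, 182), (106, 106, 110), (84, 79, 81), (83, 77, 78), (83, 77, 79), (82, 77, 79)]
[(180, 97, 49), (179, 97, 48), (179, 97, 48), (177, 98, 51), (176, 117, 90), (192, 174, 174), (221, 225, 231), (235, 239, 244), (239, 242, 247), (239, 242, 247), (237, 241, 246), (237, 240, 246), (235, 239, 245), (235, 239, 244), (233, 237, 243), (232, 237, 242), (232, 236, 242), (231, 236, 242), (230, 235, 241), (227, 232, 238), (210, 218, 227), (175, 182, 191), (135, 139, 147), (111, 111, 115), (103, 103, 106), (90, 89, 92)]
```

Run:
```python
from h import *
np.set_printoptions(precision=2,suppress=True)
m=env.camera_model('wrist')
C=np.array([p2w(m,u,v,112) for u,v in [(157.2,165),(163,200),(169.3,240),(175.6,280)]])
M=np.array([p2w(m,u,v,111) for u,v in [(296.1,10),(296.7,50),(297,85)]])
s=p2w(m,297.9,117,111)
lc=cv2.fitLine(C[:,:2].astype('f4'),2,0,.01,.01).ravel(); lm=cv2.fitLine(M[:,:2].astype('f4'),2,0,.01,.01).ravel()
print('yaw card',np.arctan(lc[1]/lc[0]),'module',np.arctan(lm[1]/lm[0]))
print(C,M,s)
for yaw in (-.1365,-.139,-.142):
    y=np.array([-np.sin(yaw),np.cos(yaw)]); print(yaw,'card y - module y:',(C[:,:2]@y).mean()-np.r_[M[:,:2]@y].mean(), (C[:,:2]@y).mean()-s[:2]@y)
```

```text
yaw card -0.14635605 module -0.15022382
[[620.48 118.04 112.  ]
 [606.99 119.95 112.  ]
 [590.31 122.44 112.  ]
 [572.09 125.16 112.  ]] [[663.14  58.46 111.  ]
 [651.56  60.17 111.  ]
 [640.73  61.85 111.  ]] [630.14  63.27 111.  ]
-0.1365 card y - module y: 53.2741292030922 53.145218612813636
-0.139 card y - module y: 53.11854572642855 53.044356793283555
-0.142 card y - module y: 52.93140741237514 52.92288504975164
```

Emit:
send_rows(increments=[{"slide":[0,-0.4,0],"twist":[0,0,0]},{"slide":[0,-0.33,0],"twist":[0,0,0]},{"slide":[0,0,0],"twist":[0,0,0]},{"slide":[0,0,0],"twist":[0,0,0]},{"slide":[0,0,0],"twist":[0,0,0]}])

```text
t: 9.75
position: [558.3, 72.5, 73.1]
ee_rot: [-0.0, 0.998, -0.07, 0.001]
contact_force: [3.2, -0.5, 5.3]
gripper_width: 13.0
```

Emit:
send_rows(hand=3.2, increments=[{"slide":[0,0,0],"twist":[0,0,0]},{"slide":[0,0,0],"twist":[0,0,0]},{"slide":[0,0,0],"twist":[0,0,0]},{"slide":[0,0,-2],"twist":[0,0,0]},{"slide":[0,0,-4],"twist":[0,0,0]},{"slide":[0,0,-4],"twist":[0,0,0]},{"slide":[0,0,-4],"twist":[0,0,0]},{"slide":[0,-3,0],"twist":[0,0,0]},{"slide":[0,-3,0],"twist":[0,0,0]},{"slide":[0,0,0],"twist":[0,0,0]},{"slide":[0,0,0],"twist":[0,0,0]}])

```text
t: 10.85
position: [564.4, 132.1, 211.4]
ee_rot: [0.0, 0.998, -0.069, -0.001]
contact_force: [-0.2, 0.1, 0.5]
gripper_width: 32.3
```

Run:
```python
from h import *
np.set_printoptions(precision=3,suppress=True)
o=env.get_obs();print(o['t'],o['position'],o['ee_rot'],o['contact_force'],o['gripper_width'])
im,m=snap('wrist','w5.png');print(m['origin'])
```

```text
10.85 [564.437 132.1   211.395] [ 0.     0.998 -0.069 -0.001] [-0.202  0.145  0.461] 32.289551210365154
[636.24  121.297 353.573]
```

View pics/w5.png

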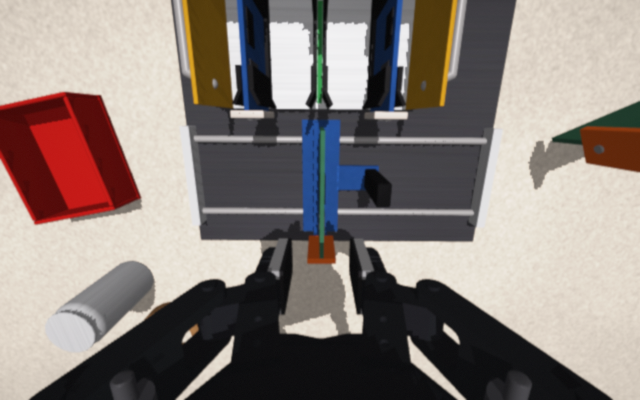

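The shuttle stands nearly in line with the middle bay: card at u≈322, bay line at u≈320, white strips at (250,115) and (388,115). Next I'll measure the residual.

Run:
```python
from h import *
np.set_printoptions(precision=2,suppress=True)
m=env.camera_model('wrist'); im=cv2.imread('pics/w5.png').astype(float)
def edge(v,lo,hi,w,n=1):
    r=im[v-n:v+n+1,lo:hi].mean(0)@np.array(w,float); t=(r.max()+r.min())/2
    k=np.where(r>t)[0]; a,b=k[0],k[-1]
    l=lo+a-(r[a]-t)/(r[a]-r[a-1]) ; h=lo+b+(r[b]-t)/(r[b]-r[b+1]); return l,h,(l+h)/2
W=[1,1,1]; G=[-.5,1,-.5]
P=[]
for lo,hi in ((222,280),(360,415)):
    e=edge(115,lo,hi,W); p=p2w(m,e[2],115,111); P.append(p); print('strip',e,p)
y=(P[0]-P[1])[:2]; L=np.linalg.norm(y); y/=L; mid=(P[0]+P[1])[:2]/2; print('sep',L,'yaw',np.arctan2(-y[0],y[1]))
x=np.array([y[1],-y[0]])
def rel(p): d=p[:2]-mid; return d@x,d@y
for v in (135,155,175,195,215): e=edge(v,312,332,G); print('card',e,rel(p2w(m,e[2],v,112)))
for v in (25,45,65,85): e=edge(v,312,328,G); print('line',e,rel(p2w(m,e[2],v,19)))
e=edge(250,296,346,[-1,0,1]);print('orange',e,rel(p2w(m,e[2],250,112)))
print('module boards:')
for v in (30,60):
  for lo,hi in ((225,275),(365,412)): e=edge(v,lo,hi,[1,0,-1]);print(e)
r=im[230:275,322]; print(r[:,2].astype(int)); print('vrow->relx',[rel(p2w(m,322,v,112))[0] for v in (236,240,260,264)], 'frame',mid,x)
```

```text
strip (np.float64(229.94408945686902), np.float64(263.7897526501767), np.float64(246.86692105352284)) [646.37 181.26 111.  ]
strip (np.float64(373.49266247379455), np.float64(407.58897637795275), np.float64(390.5408194258737)) [629.88  62.99 111.  ]
sep 119.40655378519962 yaw -0.13850726491173507
card (np.float64(319.4736842105263), np.float64(324.71724137931034), np.float64(322.0954627949183)) (np.float64(-16.143070134900565), np.float64(-2.8258527601837238))
card (np.float64(319.2107438016529), np.float64(324.4875776397516), np.float64(321.84916072070223)) (np.float64(-32.94215047035371), np.float64(-2.644244015948677))
card (np.float64(319.0219298245614), np.float64(324.46802325581393), np.float64(321.7449765401877)) (np.float64(-50.446257437366484), np.float64(-2.5800477889738382))
card (np.float64(318.9403669724771), np.float64(324.2796052631579), np.float64(321.60998611781747)) (np.float64(-68.7007077829437), np.float64(-2.4854156850681934))
card (np.float64(318.92424242424244), np.float64(323.86690647482015), np.float64(321.3955744495313)) (np.float64(-87.75478218153874), np.f
[... 886 characters left out ...]
np.float64(263.09), np.float64(250.61414893617018))
(np.float64(393.7647058823529), np.float64(399.4751773049645), np.float64(396.6199415936587))
(np.float64(240.07394366197184), np.float64(264.5425531914894), np.float64(252.30824842673061))
(np.float64(374.55263157894734), np.float64(397.66141732283467), np.float64(386.107024450891))
[ 60  61  59  61  63  63  65  65  65  64  63  61  53  41  38  37  37  37
  37  37  37  38  37  39  39  40  40  54  93 126 139 139 139 134 128 126
 125 126 127 127 128 129 129 129 127]
vrow->relx [np.float64(-108.68138013751566), np.float64(-112.77956471252513), np.float64(-133.83699407877523), np.float64(-138.16545264268996)] frame [638.13 122.12] [ 0.99 -0.14]
```

Emit:
send_rows(increments=[{"slide":[0,3,0],"twist":[0,0,0]},{"slide":[0,3,0],"twist":[0,0,0]},{"slide":[0,0,4],"twist":[0,0,0]},{"slide":[0,0,4],"twist":[0,0,0]},{"slide":[0,0,3],"twist":[0,0,0]},{"slide":[0,0,2],"twist":[0,0,0]},{"slide":[0,0,1],"twist":[0,0,0]},{"slide":[0,0,0],"twist":[0,0,0]}])

```text
t: 11.7
position: [555.2, 71.6, 70.4]
ee_rot: [0.0, 0.998, -0.07, -0.002]
contact_force: [-0.0, -0.5, 0.8]
gripper_width: 31.9
```

Emit:
send_rows(hand=0.5, increments=[{"slide":[0,0,0],"twist":[0,0,0]},{"slide":[0,0,0],"twist":[0,0,0]},{"slide":[0,0,0],"twist":[0,0,0]},{"slide":[0,0,0],"twist":[0,0,0]},{"slide":[0,0,0],"twist":[0,0,0]},{"slide":[0,-0.26,0],"twist":[0,0,0]},{"slide":[0,0,0],"twist":[0,0,0]},{"slide":[0,0,0],"twist":[0,0,0]}])

```text
t: 12.5
position: [558.3, 75.3, 73.6]
ee_rot: [-0.0, 0.998, -0.07, 0.001]
contact_force: [-1.6, -1.2, 5.2]
gripper_width: 12.9
```

Emit:
send_rows(hand=3.2, increments=[{"slide":[0,0,0],"twist":[0,0,0]},{"slide":[0,0,0],"twist":[0,0,0]},{"slide":[0,0,0],"twist":[0,0,0]},{"slide":[0,0,-2],"twist":[0,0,0]},{"slide":[0,0,-4],"twist":[0,0,0]},{"slide":[0,0,-4],"twist":[0,0,0]},{"slide":[0,0,-4],"twist":[0,0,0]},{"slide":[0,-3,0],"twist":[0,0,0]},{"slide":[0,-3,0],"twist":[0,0,0]},{"slide":[0,0,0],"twist":[0,0,0]},{"slide":[0,0,0],"twist":[0,0,0]}])

```text
t: 13.6
position: [565.2, 134.8, 211.8]
ee_rot: [0.0, 0.998, -0.069, -0.0]
contact_force: [-1.0, 0.1, -0.8]
gripper_width: 32.1
```

```bash
cat > meas.py <<'E'
from h import *
import sys
np.set_printoptions(precision=2,suppress=True)
o=env.get_obs();print(o['t'],o['position'],o['contact_force'])
s,m=snap('wrist',sys.argv[1]); im=s[:,:,::-1].astype(float)
def edge(v,lo,hi,w,n=1):
    r=im[v-n:v+n+1,lo:hi].mean(0)@np.array(w,float); t=(r.max()+r.min())/2
    k=np.where(r>t)[0]; a,b=k[0],k[-1]
    return (lo+a-(r[a]-t)/(r[a]-r[a-1])+lo+b+(r[b]-t)/(r[b]-r[b+1]))/2
P=[p2w(m,edge(115,lo,hi,[1,1,1]),115,111) for lo,hi in ((222,280),(360,415))]
mid=(P[0]+P[1])[:2]/2; yaw=-.143; x=np.array([np.cos(yaw),np.sin(yaw)]); y=np.array([-x[1],x[0]])
print('mid',mid,'module sep',(P[0]-P[1])[:2]@y)
rel=lambda p:((p[:2]-mid)@x,(p[:2]-mid)@y)
for v in (135,155,175,195,215): print('card',*rel(p2w(m,edge(v,312,332,[-.5,1,-.5]),v,112)))
for v in (45,65,85): print('line',*rel(p2w(m,edge(v,312,328,[-.5,1,-.5]),v,19)))
E
python3 meas.py w6.png
python3 - <<'E'
from h import *
m=env.camera_model('wrist')
yaw=-.143; x=np.array([np.cos(yaw),np.sin(yaw)]); y=np.array([-x[1],x[0]])
c=np.array([638.1,122.1])+x*(-138-11-22)
print(c); plan([c[0],c[1],211],down(yaw)@np.diag([-1,-1,1]))
E
```

```text
13.6 [565.19 134.82 211.77] [-0.98  0.15 -0.77]
mid [638.52 122.04] module sep 119.34545666574726
card -16.168580589734546 0.22345936434848285
card -32.99139647399452 0.38830256998629137
card -50.517745127311 0.4255970805864337
card -68.79349786739482 0.4985964588840793
card -87.86727603974762 0.49653159100209493
line 72.54215596885874 0.38965037275807585
line 52.98957282781308 0.06557442150368839
line 32.68841673744626 -0.14157456280205247
[468.84541213 146.46974527]
tool slide cm [-9.70236914  0.11550992  0.07393264]
twist [0.00089083 0.00110421 0.00460868]
```

Emit:
send_rows(hand=0, increments=[{"slide":[-3,0,0],"twist":[0,0,0.005]},{"slide":[-3,0.1,0],"twist":[0,0,0]},{"slide":[-2.7,0,0],"twist":[0,0,0]},{"slide":[-1,0,0],"twist":[0,0,0]},{"slide":[0,0,4],"twist":[0,0,0]},{"slide":[0,0,4],"twist":[0,0,0]},{"slide":[0,0,3],"twist":[0,0,0]},{"slide":[0,0,2],"twist":[0,0,0]},{"slide":[0,0,1.4],"twist":[0,0,0]},{"slide":[0,0,0],"twist":[0,0,0]},{"slide":[0,0,0],"twist":[0,0,0]}])

```text
t: 14.75
position: [470.2, 147.1, 68.8]
ee_rot: [-0.0, 0.997, -0.072, 0.0]
contact_force: [0.4, 0.2, 1.0]
gripper_width: -0.2
```

Run:
```python
from h import *
np.set_printoptions(precision=2,suppress=True)
o=env.get_obs();print(o['t'],o['position'],o['contact_force'],Rotation.from_matrix(Rq(o['ee_rot'])).as_euler('zyx'))
snap('wrist','w7.png')
yaw=-.143;x=np.array([np.cos(yaw),np.sin(yaw)]);y=np.array([-x[1],x[0]])
d=o['position'][:2]-[638.4,122.1];print(d@x-7,d@y)
```

```text
14.75 [470.2  147.1   68.75] [0.42 0.2  0.97] [ 0.14  0.   -3.14]
-177.0482712484819 0.7758258593677169
```

View pics/w7.png

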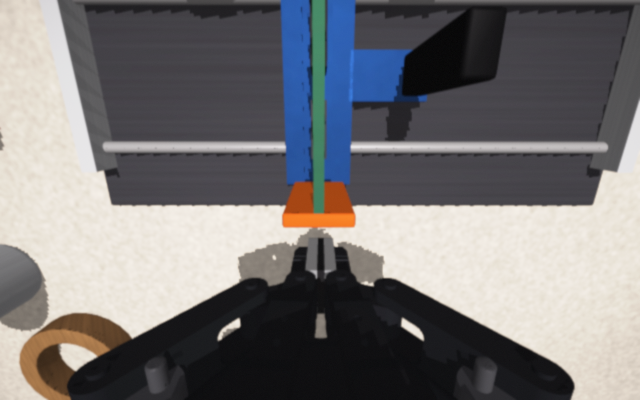

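The fingers at (320,255) are centred behind the orange strip at (319,205), about 20 mm clear. Pushing now.

Emit:
send_rows(increments=[{"slide":[0.8,0,0],"twist":[0,0,0]},{"slide":[0.5,0,0],"twist":[0,0,0]},{"slide":[0.5,0,0],"twist":[0,0,0]},{"slide":[0.5,0,0],"twist":[0,0,0]},{"slide":[0.5,0,0],"twist":[0,0,0]},{"slide":[0.5,0,0],"twist":[0,0,0]},{"slide":[0.5,0,0],"twist":[0,0,0]},{"slide":[0.5,0,0],"twist":[0,0,0]}])

```text
t: 15.6
position: [512.3, 141.0, 68.1]
ee_rot: [0.0, 0.997, -0.072, -0.0]
contact_force: [-1.9, 0.1, 1.1]
gripper_width: -0.1
```

Emit:
send_rows(increments=[{"slide":[0.5,0,0],"twist":[0,0,0]},{"slide":[0.5,0,0],"twist":[0,0,0]},{"slide":[0.5,0,0],"twist":[0,0,0]},{"slide":[0.5,0,0],"twist":[0,0,0]},{"slide":[0.5,0,0],"twist":[0,0,0]},{"slide":[0.5,0,0],"twist":[0,0,0]},{"slide":[0.5,0,0],"twist":[0,0,0]},{"slide":[0.5,0,0],"twist":[0,0,0]}])

```text
t: 16.4
position: [552.0, 135.3, 68.2]
ee_rot: [0.0, 0.997, -0.072, -0.0]
contact_force: [-0.2, -1.0, -0.6]
gripper_width: 0.1
```

Emit:
send_rows(increments=[{"slide":[0.5,0,0],"twist":[0,0,0]},{"slide":[0.5,0,0],"twist":[0,0,0]},{"slide":[0.5,0,0],"twist":[0,0,0]},{"slide":[0.5,0,0],"twist":[0,0,0]},{"slide":[0.5,0,0],"twist":[0,0,0]},{"slide":[0.5,0,0],"twist":[0,0,0]},{"slide":[0.5,0,0],"twist":[0,0,0]},{"slide":[0.5,0,0],"twist":[0,0,0]}])

```text
t: 17.2
position: [591.5, 129.5, 68.3]
ee_rot: [0.0, 0.997, -0.072, -0.0]
contact_force: [-0.6, -0.3, -0.4]
gripper_width: 0.3
```

Run:
```python
from h import *
np.set_printoptions(precision=2,suppress=True)
o=env.get_obs();print(o['t'],o['position'],o['contact_force'])
snap('wrist','w8.png')
yaw=-.143;x=np.array([np.cos(yaw),np.sin(yaw)]);y=np.array([-x[1],x[0]])
d=o['position'][:2]-[638.4,122.1];print(d@x-7,d@y)
```

```text
17.2 [591.54 129.51  68.25] [-0.61 -0.26 -0.39]
-54.439063677043436 0.6589396641869865
```

View pics/w8.png

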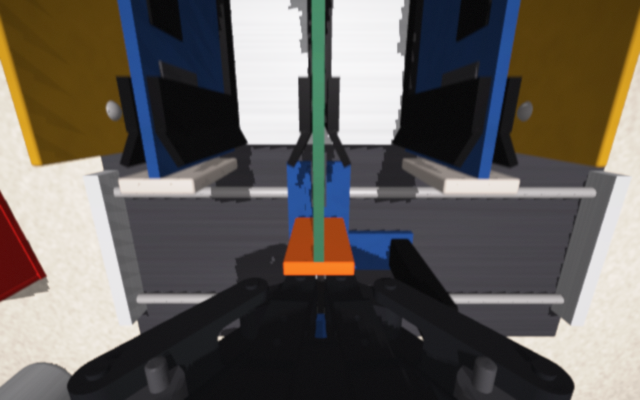

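The card is well into the middle bay. The orange strip is at (319,268) and the white strips at v≈186, about 33 mm to go.

Emit:
send_rows(increments=[{"slide":[0.5,0,0],"twist":[0,0,0]},{"slide":[0.5,0,0],"twist":[0,0,0]},{"slide":[0.5,0,0],"twist":[0,0,0]},{"slide":[0.4,0,0],"twist":[0,0,0]},{"slide":[0.3,0,0],"twist":[0,0,0]},{"slide":[0.3,0,0],"twist":[0,0,0]},{"slide":[0.2,0,0],"twist":[0,0,0]},{"slide":[0.1,0,0],"twist":[0,0,0]},{"slide":[0,0,0],"twist":[0,0,0]}])

```text
t: 18.15
position: [619.0, 125.5, 68.3]
ee_rot: [0.0, 0.997, -0.072, 0.0]
contact_force: [-0.5, 0.1, -0.3]
gripper_width: -0.3
```

```bash
cat > fl.py <<'E'
from h import *
import sys
np.set_printoptions(precision=2,suppress=True)
o=env.get_obs();print(o['t'],o['position'],o['contact_force'])
s,m=snap('wrist',sys.argv[1])
h=cv2.cvtColor(s,cv2.COLOR_RGB2HSV)
org=((h[...,0]<14)&(h[...,1]>170)&(h[...,2]>100)).astype('u1')
wh=((h[...,1]<45)&(h[...,2]>185)).astype('u1')
for n,k in (('o',org),('w',wh)):
    N,l,st,c=cv2.connectedComponentsWithStats(k)
    for i in range(1,N):
        if st[i,4]>250 and c[i][1]>100: print(n,st[i],c[i])
E
python3 fl.py w9.png
```

```text
18.15 [618.97 125.53  68.26] [-0.54  0.06 -0.26]
o [ 283  214   71   58 2406] [317.82 249.63]
o [  0 217  51 120 562] [ 24.44 277.09]
w [ 331   47   70  138 8548] [364.34 114.21]
w [ 235   48   74  137 8515] [271.07 115.23]
w [  549    57    91   343 15006] [611.47 278.72]
w [    0    63   135   337 18184] [ 56.17 279.35]
w [502 226  55   6 297] [527.2  228.58]
w [133 248  71  13 877] [168.01 254.14]
w [435 249  70  13 892] [469.35 254.97]
```

View pics/w9.png

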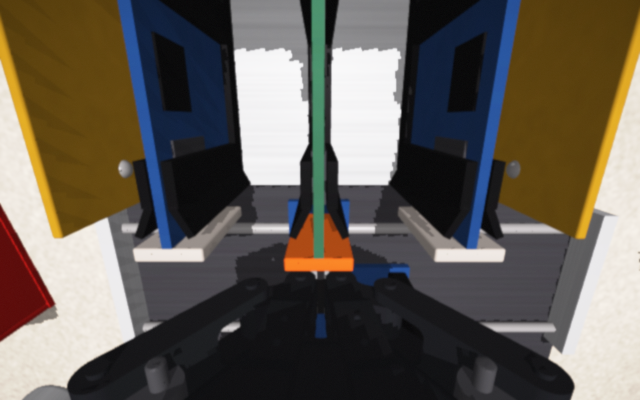

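Orange rear edge is at v≈271 and the white edges at v≈261, so about 4 mm remains. I'll push slowly until the force rises.

Emit:
send_rows(increments=[{"slide":[0.1,0,0],"twist":[0,0,0]},{"slide":[0.1,0,0],"twist":[0,0,0]},{"slide":[0.1,0,0],"twist":[0,0,0]},{"slide":[0,0,0],"twist":[0,0,0]}])

```text
t: 18.6
position: [622.0, 125.1, 68.3]
ee_rot: [-0.0, 0.997, -0.072, 0.0]
contact_force: [-0.8, -0.5, -0.1]
gripper_width: -0.0
```

Emit:
send_rows(increments=[{"slide":[0.1,0,0],"twist":[0,0,0]},{"slide":[0,0,0],"twist":[0,0,0]}])

```text
t: 18.8
position: [623.0, 125.0, 68.3]
ee_rot: [-0.0, 0.997, -0.072, 0.0]
contact_force: [0.2, 0.8, -0.8]
gripper_width: 0.0
```

Emit:
send_rows(increments=[{"slide":[0.1,0,0],"twist":[0,0,0]},{"slide":[0,0,0],"twist":[0,0,0]}])

```text
t: 19.0
position: [623.5, 124.9, 68.2]
ee_rot: [0.0, 0.997, -0.072, -0.0]
contact_force: [-3.0, 0.3, 0.9]
gripper_width: 0.0
```

```bash
python3 fl.py w10.png
```

```text
19.0 [623.5  124.88  68.23] [-3.04  0.27  0.95]
o [ 284  214   70   58 1909] [317.54 253.42]
o [  0 219  53 124 572] [ 25.41 280.72]
w [ 331   55   69  136 8400] [363.91 121.47]
w [ 235   56   74  135 8365] [271.42 122.46]
w [  549    58    91   342 14957] [611.53 278.63]
w [    0    64   135   336 17505] [ 55.63 281.31]
w [135 259  70  13 885] [169.73 264.98]
w [434 259  69  13 871] [467.76 265.05]
```

Emit:
send_rows(increments=[{"slide":[0.1,0,0],"twist":[0,0,0]},{"slide":[0,0,0],"twist":[0,0,0]}])

```text
t: 19.25
position: [623.5, 124.8, 68.0]
ee_rot: [0.0, 0.997, -0.072, -0.001]
contact_force: [-6.1, 0.1, 2.6]
gripper_width: 0.1
```

Emit:
send_rows(increments=[{"slide":[0.1,0,0],"twist":[0,0,0]},{"slide":[0,0,0],"twist":[0,0,0]},{"slide":[0,0,0],"twist":[0,0,0]}])

```text
t: 19.55
position: [623.4, 124.8, 67.6]
ee_rot: [0.0, 0.997, -0.072, -0.002]
contact_force: [-7.9, 0.7, 2.1]
gripper_width: -0.1
```

It's against a hard stop: the TCP stays put while the force climbs. Backing off and lifting.

Emit:
send_rows(increments=[{"slide":[-0.5,0,0],"twist":[0,0,0]},{"slide":[-2,0,0],"twist":[0,0,0]},{"slide":[-3,0,0],"twist":[0,0,0]},{"slide":[0,0,-4],"twist":[0,0,0]},{"slide":[0,0,-4],"twist":[0,0,0]},{"slide":[0,0,-4],"twist":[0,0,0]},{"slide":[0,0,-2],"twist":[0,0,0]},{"slide":[0,0,0],"twist":[0,0,0]},{"slide":[0,0,0],"twist":[0,0,0]},{"slide":[0,0,0],"twist":[0,0,0]}])

```text
t: 20.55
position: [570.4, 132.2, 206.4]
ee_rot: [0.0, 0.997, -0.072, -0.001]
contact_force: [0.7, -0.1, -0.9]
gripper_width: 0.1
```

```bash
python3 fl.py w11.png
```

```text
20.55 [570.39 132.18 206.38] [ 0.69 -0.08 -0.95]
o [   0  100  114  132 5584] [ 65.41 171.44]
o [ 95 102  44 103 286] [116.34 152.41]
o [586 130  54   8 257] [613.63 133.73]
w [    0     0   279   400 51902] [101.27 186.  ]
w [  349     0   291   400 55772] [551.03 206.64]
```

View pics/w11.png

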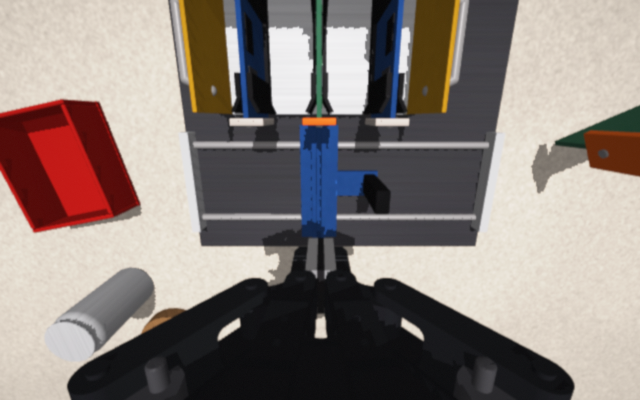

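The orange strip at (319,121) is in line with the white strips at (246,122) and (392,122). The hand is clear and nothing else has been disturbed.

```bash
python3 -c "
from h import *
im=cv2.imread('pics/w11.png').astype(int)
for u in (240,250,312,326,385,397): print(u,im[114:130,u,2].tolist())
print(env.job_done())"
```

```text
240 [93, 58, 43, 89, 175, 226, 232, 230, 229, 227, 215, 171, 102, 70, 69, 69]
250 [15, 15, 22, 76, 171, 228, 234, 233, 230, 227, 215, 176, 113, 83, 71, 68]
312 [59, 42, 64, 141, 223, 245, 247, 246, 245, 241, 220, 137, 52, 21, 20, 20]
326 [68, 44, 63, 145, 225, 246, 248, 247, 245, 241, 219, 137, 53, 24, 21, 20]
385 [14, 13, 18, 68, 162, 224, 235, 234, 232, 230, 220, 182, 113, 73, 67, 67]
397 [93, 59, 49, 90, 169, 224, 234, 234, 232, 230, 220, 180, 108, 64, 58, 61]
the job is handed in; nothing more can be done
None
```

The card is fully home in the middle (green-tile) bay with its orange strip flush, and the job is handed in at about 20.6 s of the 56 s.

- **Shuttle:** I pinched the handle and slid the shuttle until it lined up with the bay. The first check found it 2–3 mm short, so I gripped it again and corrected it; the second check showed about 0.5 mm or less.
- **Card:** I pushed the orange strip with the closed fingers until the card stopped against the backplane. The tool no longer advanced, and the force rose to about 8 N.
- **Last checks:** With the hand lifted clear (force about 1 N, which is noise), the front and rear edges of the orange strip matched the white strips to within about half a pixel (0.5 mm). The two other cards looked in place. In the last wrist view the red bin, the can and the other green card also looked unmoved; I took no final top view of the rest of the bench.

The first two move calls were refused because every row needs both keys, and the arm did not move. No check failed. The rack angle came out between -0.138 and -0.150 rad depending on the measurement, too small a spread to matter here.

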